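Tidy the dressing table: hang up the hand mirror, put comb and brush in the tray

TASK

Tidy the dressing table: hang the hand mirror by the brass eye at the end of its handle on the sloping peg of the mirror stand, so that it hangs freely, and put the red comb and the small nail brush in the white tray, lying wholly inside it. The stand's height is set differently each time, so look or feel how high the peg is; do not push about or tip over the other things on the table.

Things in the scene. Friction and masses are not known exactly. Their poses are not given: they have to be found in the camera images.
- mirror: Hand mirror, 120 g, lying flat, glass up. Origin: underside of the handle, within 15 mm of the centre of mass: grip here. +x along the handle to its eye, z out of the glass. Wooden handle 18 wide (y), 12 thick (z 0 to 12), from x -22 to 46 mm. Round head 80 diameter, 10 thick, centred at x -60. Eye: flat brass ring, 32 outer, 18 inner diameter, 5 thick, centred at x 60, z 6 mm, hole along z.
- mirror_eye (a point): Centre of the 18 mm hole in the mirror's brass eye; same axes as the mirror, the hole runs along z.
- stand: Mirror stand, fixed. Origin: centre of its base's underside on the table; the peg points to -x. Dark base 110 mm across, 15 high; 18 mm brass pole over the origin; on it a dark head block 40 (x) by 60 (y) by 36 (z) mm, flat on top, centred over the origin, clamped at a height that differs each time and is not reported: top 223 to 283 mm above the table. It holds against pushes up to 40 N.
- peg_plan (a point): Point on the table straight below the root of the stand's peg; axes as the stand's. The brass peg, 8 mm thick with a round tip, leaves the middle of the head block's -x face, 18 mm below the block's top (so 205 to 265 mm above this point, not reported: find it by touch or sight) and slopes up 45 degrees towards -x, 60 mm long: the tip is 42 mm further out and 42 mm higher.
- tray: White open tray, fixed, 210 (x) by 160 (y) by 45 (z) mm outside, walls 6 mm, floor 6 mm thick (floor surface at z = 6 mm). Origin: centre of its underside.
- comb: Red comb, 120 (x) by 28 (y) by 8 (z) mm, 30 g, lying flat. Origin: centre of its underside.
- comb_a (a point): Point of the comb 5 mm from its +x end, at mid thickness.
- comb_b (a point): Point of the comb 5 mm from its -x end, at mid thickness.
- brush: Nail brush, 80 (x) by 36 (y) by 32 (z) mm, 60 g, bristles down, pale wooden back from z = 16 to 32 mm, which is where to grip it. Origin: centre of its underside.
- brush_center (a point): Centre of the nail brush, 16 mm above its underside.
- scent: Amber glass scent bottle, 44 mm diameter, 95 mm high, loose. Leave it. Origin: centre of its underside.
- cream: Blue cream jar with white cap, 48 mm diameter, 40 mm high, loose. Leave it. Origin: centre of its underside.
- teacup: White teacup with handle, 72 mm diameter, 60 mm high, loose. Leave it. Origin: centre of its underside.
- lipstick: Black lipstick standing upright, 22 mm diameter, 70 mm high, loose. Leave it. Origin: centre of its underside.
Mind the look-alikes: they are no part of the job. What is shaped like the brush but green is not meant. What is shaped like the mirror but purple is not meant.

How it is judged:
At the end, for the whole second after the job is handed in: Mirror at rest, borne by the stand, handle within 0.4 rad of upright, eye on top: 12 to 62 mm out from the pole on the peg side, within 12 mm sideways, over 175 mm up. Comb ends within the tray walls and below its 45 mm rim; brush centre within the walls, below 36 mm. Comb and brush at rest (x of mirror_eye in the frame of stand between -0.062 and -0.012 m and y of mirror_eye in the frame of stand between -0.012 and 0.012 m and height (world z) of mirror_eye above 0.175 m and angle between mirror's own x axis and vertical below 0.4 rad and contact force between mirror and stand above 0.3 N and linear speed of mirror below 0.04 m/s and angular speed of mirror below 0.5 rad/s and x of comb_a in the frame of tray between -0.1 and 0.1 m and y of comb_a in the frame of tray between -0.075 and 0.075 m and z of comb_a in the frame of tray between 0.004 and 0.045 m and x of comb_b in the frame of tray between -0.1 and 0.1 m and y of comb_b in the frame of tray between -0.075 and 0.075 m and z of comb_b in the frame of tray between 0.004 and 0.045 m and x of brush_center in the frame of tray between -0.095 and 0.095 m and y of brush_center in the frame of tray between -0.07 and 0.07 m and z of brush_center in the frame of tray between 0.004 and 0.036 m and linear speed of each of comb, brush below 0.03 m/s); the robot touches nothing.
It fails at once if the amber scent bottle is pushed more than 30 mm or tipped over (distance of scent from where it was at the start of the episode above 0.03 m or angle between scent's own z axis and vertical above 0.5 rad).
It fails at once if the cream jar is pushed more than 30 mm or tipped over (distance of cream from where it was at the start of the episode above 0.03 m or angle between cream's own z axis and vertical above 0.5 rad).
It fails at once if the teacup is pushed more than 30 mm or tipped over (distance of teacup from where it was at the start of the episode above 0.03 m or angle between teacup's own z axis and vertical above 0.5 rad).
It fails at once if the lipstick is pushed more than 30 mm or tipped over (distance of lipstick from where it was at the start of the episode above 0.03 m or angle between lipstick's own z axis and vertical above 0.5 rad).
It also fails if it takes over 72 s, if anything falls off the work surface, if the arm or the gripper's body presses on something with over 40 N, if the wrist force passes 120 N, or if a joint passes its speed limit or range.

ROBOT

A 6-joint arm with a two-finger parallel gripper is mounted at the origin on the work surface. World frame = base frame: x ahead of the robot, y to its left, z up, the work surface at z = 0. Lengths are in m, angles in rad, forces in N, time in s.
With the tool pointing down it reaches from about 0.35 to 0.775 m from the base axis. Payload 5.5 kg.
Tool frame: the origin (TCP) lies midway between the tips of the shut fingers; the grasp point (between the pads) lies 19 mm behind it; z points along the fingers, x is the direction in which the jaws open and shut, and the axes are right-handed (so a half turn about z gives the same grasp; the last joint's range is limited). The gripper opens to 85 mm and grips with 20 to 120 N. Pads are 22 mm wide; open, the fingers measure 114 mm over their backs; the gripper's body (76 mm by 85 mm) begins 54 mm behind the grasp point. The pads swing forward as they close: fully open they stand 13 mm farther back than shut.
Start: joints at [-1.466, 0.313, 0.046, 1.304, 0, 1.431], TCP at [0.139, -0.558, 0.231] pointing down, gripper open.
Joint ranges: [-2.76, 2.76], [-0.86, 1.69], [-1.03, 1.26], [-2.2, 2.34], [-1.47, 1.5], [-3.14, 3.14]. Speed limits (rad/s): [2.57, 2.57, 3.14, 3.14, 3.14, 3.14].

INTERFACE

Orientations are given as a rotation vector (axis times angle).
In Python, from plant import robot, imaging, job gives the robot as it stands.
- The arm moves only by the tool drive_tool, never from a script. Its argument "series" is a list that holds one entry, the list of rows, each a list of 7 numbers: the shift along the tool's x, y, z as a fraction of full scale, then the turn, a rotation vector about the tool's x, y, z as a fraction of full scale, then the finger opening in mm, from 0 to 85.4. In form: [[[dx, dy, dz, wx, wy, wz, claw], ...]]. A call has 1 to 5 rows; each row shifts and turns the commanded pose from where the row before left it, along the tool's axes as they then stand; what a row does not reach is not made up. Full scale, the value 1, is 120 mm for a shift and pi/4 rad for a turn. A row lasts 1/10 s, in which the tool goes at most 50 mm and 8.59 degrees, less where a joint would pass 70% of its speed; a pose out of reach is approached as far as the arm can. A call with a number of a shift or a turn outside -1 to 1 is refused whole. A call with a gripper value outside its range is refused whole. The fingers move at their own pace and stop on an object; the grip force is fixed at half the most. Time passes only in rows, so rows that do not move let the fingers close. It gives the time, the measured TCP pose, the force and the opening at its end, in the units of the state.
- robot.get_obs(): the state, without advancing time (a new reading comes with each control period).
- imaging.grab_frame(name): name is "side" or "top" or "wrist"; returns a dict with "frame" (420x560x3 uint8, red, green, blue), "range_z" (420x560 float32, m along the optical axis (not along the pixel's ray), 0 where there is no reading), "intrinsics" (3x3 intrinsics, pixels), "D" ([k1, k2, p1, p2, k3] as OpenCV has them; the pictures are not rectified), "T" (4x4, takes a point from camera to world coordinates); the wrist camera has in their place "mount" (4x4, takes a point from camera to tool coordinates, whose origin is the TCP and whose axes are the tool frame's). Camera axes: x right, y down, z forward; pixel columns grow to the right and rows downward; lengths in m; the calibration is good to about 2 mm. A picture is of the moment at which its call begins: read the wrist's pose just before it.
- job.hand_in(): hands the job in, once; it reports no verdict.
The state is a dict: "time": time; "joints": joint angles; "dq": joint speeds; "effort": joint torques, N m; "tcp_pos": TCP position; "eef_rot": TCP orientation; "contact_force": force on the tool from outside, world axes, zero at the start; "wrist_torque": the same for the moment, N m; "gripper_width": finger opening in m.
Only numpy, scipy, OpenCV 4.12 (cv2) and the standard library are available. Lean on these libraries where they do the work, as an engineer would, in place of code of your own. Each camera call takes 0.05 s, during which the arm holds its last target. There are 200 camera calls.

## Working session

There is one attempt and no reset: what is moved stays moved. The work goes in short steps, Python scripts to look and compute and a tool call to move; the robot and the scene stay as the last step left them, time stands still between calls to the robot, and variables do not carry over. Pictures are saved under pics/ and viewed, about 8 in all and at most 12, crops included, and the job is handed in when it is done.

Besides the shell and the picture viewer there is one more tool, called after "Call:" by a JSON object that holds its "name" and its "arguments", one argument or row to a line. drive_tool: Moves the arm, as the interface text tells. Shift numbers are shares of 120 mm and turn numbers shares of pi/4 rad, none past 1 either way. Its arguments: {"type":"object","properties":{"series":{"type":"array"}},"required":["series"]}

```bash
ls; mkdir -p pics; cat > h.py <<'E'
import numpy as np, cv2, pickle
from scipy.spatial.transform import Rotation as R
from plant import robot, imaging, job
def grab(n):
    o=robot.get_obs(); f=imaging.grab_frame(n)
    if 'mount' in f:
        T=np.eye(4);T[:3,:3]=R.from_rotvec(o['eef_rot']).as_matrix();T[:3,3]=o['tcp_pos'];f['T']=T@f['mount']
    return f
def save(f,p): cv2.imwrite(p,f['frame'][:,:,::-1])
def cloud(f):
    h,w=f['range_z'].shape;v,u=np.mgrid[:h,:w]
    p=cv2.undistortPoints(np.stack([u,v],-1).reshape(-1,1,2).astype(np.float64),f['intrinsics'],np.array(f['D'])).reshape(h,w,2)
    z=f['range_z'];c=np.stack([p[...,0]*z,p[...,1]*z,z],-1)
    W=c@f['T'][:3,:3].T+f['T'][:3,3]; W[z==0]=np.nan
    return W
E
python3 - <<'E'
from h import *
o=robot.get_obs();print(o)
ims=[]
for n in('top','side'):
    f=grab(n);pickle.dump(f,open(n+'.pkl','wb'));save(f,f'pics/{n}0.png');print(n,f['T'].round(3),f['intrinsics'][0,0])
    W=cloud(f);print(np.nanmin(W,(0,1)),np.nanmax(W,(0,1)))
E
```

```text
pics
{'time': 0.0, 'joints': array([-1.46561329e+00,  3.13997840e-01,  4.49457542e-02,  1.30357173e+00,
        1.89034780e-05,  1.43119466e+00]), 'dq': array([-6.91638721e-04, -6.95382848e-04,  9.74492790e-04, -1.24246585e-03,
       -1.38154077e-03, -4.25078368e-05]), 'effort': array([ 2.89595109e-04, -4.80630183e+01,  2.98531687e+01,  1.93917478e-02,
       -1.52838452e-04, -3.88469246e-06]), 'tcp_pos': array([ 0.13929055, -0.55734376,  0.23039673]), 'eef_rot': array([-2.47498620e+00,  1.93279725e+00,  1.97240867e-03]), 'contact_force': array([-0.07046644, -0.26619206, -0.55815237]), 'wrist_torque': array([-0.02078102,  0.02055129,  0.01984228]), 'gripper_width': 0.08531716464849565}
top [[-0.014 -0.993  0.121  0.372]
 [-0.999  0.018  0.031  0.057]
 [-0.033 -0.12  -0.992  1.236]
 [ 0.     0.     0.     1.   ]] 418.34188350157103
[-0.35798357 -1.39525417 -0.77492813] [1.76766385 1.6378878  0.78373215]
side [[-1.    -0.012  0.002  0.509]
 [-0.008  0.521 -0.853  0.896]
 [ 0.01  -0.853 -0.521  0.538]
 [ 0.     0.     0.     1.   ]] 424.1216778358816
[-1.56251633 -2.39767246 -0.76557709] [1.77667443 0.69491123 0.45941544]
```

View pics/top0.png

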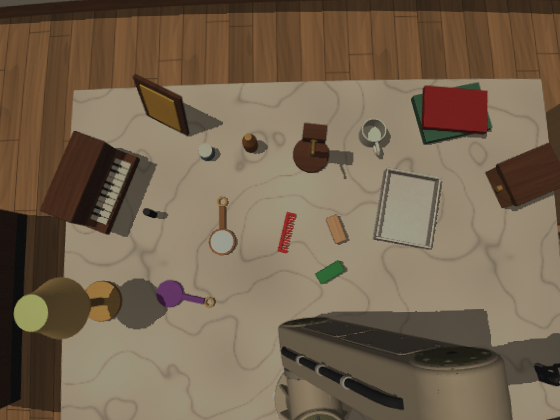

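View pics/side0.png

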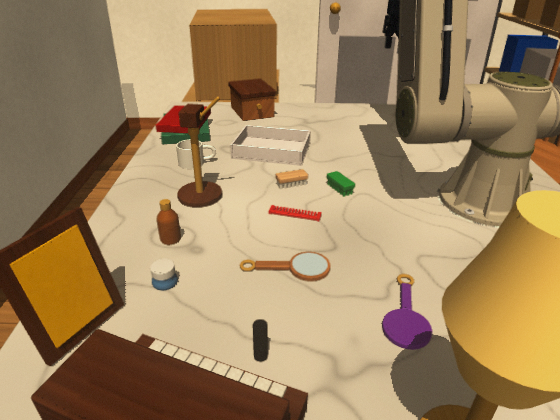

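Top view: the mirror is at (222,230) with its eye at (223,202), and the purple decoy is at (185,295). The tan brush is at (337,229), its green decoy at (331,272). The comb is at (287,232), the tray at (408,208), and the stand base at (311,155) with its head at (315,132). The wooden mirror with glass and the pale brush fit the descriptions. I'll measure these and confirm them in one crop.

```bash
cat >> h.py <<'E'
def ray(f,uv,z):
    p=cv2.undistortPoints(np.array(uv,float).reshape(-1,1,2),f['intrinsics'],np.array(f['D'])).reshape(-1,2)
    d=np.c_[p,np.ones(len(p))]@f['T'][:3,:3].T; c=f['T'][:3,3]
    return c+d*((z-c[2])/d[:,2])[:,None]
def blob(f,hsvlo,hsvhi,roi):
    hsv=cv2.cvtColor(f['frame'],cv2.COLOR_RGB2HSV);m=cv2.inRange(hsv,hsvlo,hsvhi)
    k=np.zeros_like(m);x0,y0,x1,y1=roi;k[y0:y1,x0:x1]=m[y0:y1,x0:x1]
    n,l,s,c=cv2.connectedComponentsWithStats(k);i=1+s[1:,4].argmax();return (l==i)
def rect(f,m,z):
    v,u=np.nonzero(m);P=ray(f,np.c_[u,v],z)[:,:2]
    (c,s,a)=cv2.minAreaRect((P*1000).astype(np.float32));return np.round(c,1),np.round(s,1),round(a,1)
E
python3 - <<'E'
from h import *
f=pickle.load(open('top.pkl','rb'));W=cloud(f)
def rep(n,m,z): print(n,m.sum(),rect(f,m,z),'z',np.nanpercentile(W[m][:,2],[10,50,90]).round(3))
rep('comb',blob(f,(0,150,60),(8,255,255),(270,200,305,260)),.008)
rep('comb2',blob(f,(170,150,60),(180,255,255),(270,200,305,260)),.008)
rep('brush',blob(f,(5,90,90),(20,255,255),(320,205,355,250)),.032)
hm=blob(f,(3,90,40),(25,255,255),(205,190,240,260));rep('mirrorwood',hm,.008)
v,u=np.nonzero(hm);print('mirror uv',u.min(),u.max(),v.min(),v.max())
for r in ((216,195,232,209),(216,209,230,228)):
    mm=np.zeros_like(hm);mm[r[1]:r[3],r[0]:r[2]]=hm[r[1]:r[3],r[0]:r[2]];rep('part',mm,.008)
# tray: points with height 35-50mm
z=W[...,2];m=np.zeros(z.shape,bool);m[160:255,365:450]=((z>.03)&(z<.06))[160:255,365:450];rep('trayrim',m,.045)
# stand
def cl(n,f,W,roi,lo,hi):
    m=np.zeros(W.shape[:2],bool);x0,y0,x1,y1=roi;m[y0:y1,x0:x1]=((W[...,2]>lo)&(W[...,2]<hi))[y0:y1,x0:x1]
    P=W[m];print(n,len(P),'min',P.min(0).round(3),'max',P.max(0).round(3),'med',np.median(P,0).round(4));return P
cl('base',f,W,(285,125,340,180),.008,.022)
P=cl('head',f,W,(295,115,335,165),.19,.35)
print('head z hist',np.histogram(P[:,2],16))
for n,r in (('scent',(238,130,260,155)),('cream',(195,140,218,164)),('cup',(355,115,392,160)),('lip',(140,200,170,222))):
    cl(n,f,W,r,.02,.12)
g=pickle.load(open('side.pkl','rb'));V=cloud(g)
P=cl('headside',g,V,(170,85,230,135),.19,.35)
P=P[P[:,0]<P[:,0].max()]
for lo in np.arange(.19,.33,.01):
    q=P[(P[:,2]>lo)&(P[:,2]<=lo+.01)]
    if len(q): print(lo.round(2),len(q),q.min(0).round(3),q.max(0).round(3))
im=f['frame'][:,:,::-1]
a=cv2.resize(im[190:290,200:360],None,fx=5,fy=5)
cv2.imwrite('pics/crop.png',a)
E
```

```text
comb 288 (array([475.2,  70.1]), array([ 27.3, 118.8]), 75.1) z [0.003 0.007 0.009]Traceback (most recent call last):
  File "<stdin>", line 5, in <module>
  File "h.py", line 23, in blob
    n,l,s,c=cv2.connectedComponentsWithStats(k);i=1+s[1:,4].argmax();return (l==i)
                                                    ~~~~~~~~~~~~~~^^
ValueError: attempt to get argmax of an empty sequence
```

```bash

cat > m.py <<'E'
from h import *
f=pickle.load(open('top.pkl','rb'));W=cloud(f)
def rep(n,m,z): print(n,m.sum(),rect(f,m,z),'z',np.nanpercentile(W[m][:,2],[10,50,90]).round(3))
rep('brush',blob(f,(5,90,90),(20,255,255),(320,205,355,250)),.032)
hm=blob(f,(3,90,40),(25,255,255),(205,190,240,260));rep('mirrorwood',hm,.008)
v,u=np.nonzero(hm);print('mirror uv',u.min(),u.max(),v.min(),v.max())
for r in ((216,195,232,209),(216,209,230,228)):
    mm=np.zeros_like(hm);mm[r[1]:r[3],r[0]:r[2]]=hm[r[1]:r[3],r[0]:r[2]];rep('part',mm,.008)
z=W[...,2];m=np.zeros(z.shape,bool);m[160:255,365:450]=((z>.03)&(z<.06))[160:255,365:450];rep('trayrim',m,.045)
def cl(n,f,W,roi,lo,hi):
    m=np.zeros(W.shape[:2],bool);x0,y0,x1,y1=roi;m[y0:y1,x0:x1]=((W[...,2]>lo)&(W[...,2]<hi))[y0:y1,x0:x1]
    P=W[m];print(n,len(P),'min',P.min(0).round(3),'max',P.max(0).round(3),'med',np.median(P,0).round(4));return P
cl('base',f,W,(285,125,340,180),.008,.022)
P=cl('head',f,W,(295,115,335,165),.19,.35)
print('head z hist',np.histogram(P[:,2],16))
for n,r in (('scent',(238,130,260,155)),('cream',(195,140,218,164)),('cup',(355,115,392,160)),('lip',(140,200,170,222))):
    cl(n,f,W,r,.02,.12)
g=pickle.load(open('side.pkl','rb'));V=cloud(g)
P=cl('headside',g,V,(170,85,230,135),.19,.35)
for lo in np.arange(.19,.33,.01):
    q=P[(P[:,2]>lo)&(P[:,2]<=lo+.01)]
    if len(q): print(lo.round(2),len(q),q.min(0).round(3),q.max(0).round(3))
im=f['frame'][:,:,::-1]
cv2.imwrite('pics/crop.png',cv2.resize(im[190:290,200:360],None,fx=5,fy=5))
E
python3 m.py
```

```text
brush 349 (array([480.7, -72.5]), array([79.2, 36.5]), 20.0) z [0.026 0.03  0.033]
mirrorwood 352 (array([499.8, 260.4]), array([ 77.5, 173.3]), 89.9) z [0.006 0.01  0.013]
mirror uv 209 235 196 254
part 81 (array([568.2, 260.6]), array([36.5, 30.1]), 0.1) z [0.003 0.007 0.012]
part 114 (array([520.2, 262. ]), array([54.2, 15. ]), 0.1) z [0.009 0.011 0.015]
trayrim 728 (array([ 537.3, -279.9]), array([162.7, 212.8]), 78.4) z [0.034 0.042 0.046]
base 821 min [ 0.655 -0.062  0.008] max [0.754 0.046 0.021] med [ 0.7005 -0.0029  0.0136]
head 492 min [ 0.644 -0.039  0.191] max [0.733 0.024 0.256] med [ 0.703  -0.0056  0.2256]
head z hist (array([  5,   8,  10,   9,   8,  15,  20,  51, 256,  82,   6,   4,   2,
         4,   3,   9]), array([0.19126029, 0.19528206, 0.19930384, 0.20332562, 0.2073474 ,
       0.21136918, 0.21539096, 0.21941273, 0.22343451, 0.22745629,
       0.23147807, 0.23549985, 0.23952163, 0.24354341, 0.24756518,
       0.25158696, 0.25560874]))
scent 223 min [0.719 0.152 0.021] max [0.758 0.194 0.1  ] med [0.733  0.1704 0.0641]
cream 182 min [0.7   0.286 0.021] max [0.742 0.329 0.044] med [0.72   0.3068 0.0384]
cup 345 min [ 0.696 -0.224  0.02 ] max [ 0.801 -0.152  0.064] med [ 0.7598 -0.1955  0.0467]
lip 86 min [0.525 0.457 0.021] max [0.546 0.481 0.076] med [0.5344 0.4637 0.0656]
headside 626 min [ 0.643 -0.039  0.193] max [0.732 0.026 0.257] med [0.7002 0.0124 0.2215]
0.19 67 [ 0.685 -0.031  0.193] [0.731 0.026 0.2  ]
0.2 106 [ 0.684 -0.033  0.2  ] [0.732 0.026 0.21 ]
0.21 118 [ 0.674 -0.03   0.21 ] [0.731 0.025 0.22 ]
0.22 272 [ 0.664 -0.039  0.22 ] [0.732 0.025 0.23 ]
0.23 25 [ 0.655 -0.003  0.23 ] [0.673 0.004 0.24 ]
0.24 23 [ 0.648 -0.003  0.241] [0.663 0.004 0.249]
0.25 15 [ 0.643 -0.001  0.251] [0.652 0.005 0.257]
```

View pics/crop.png

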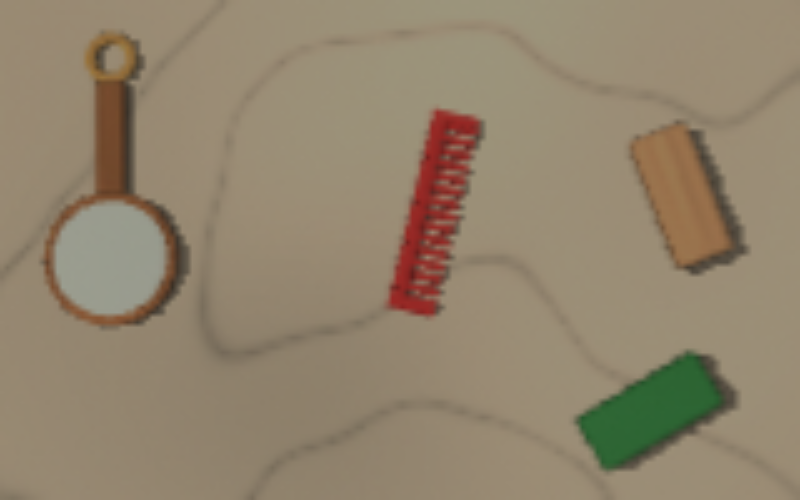

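The crop confirms the wooden mirror with glass (left), the red comb and the pale brush (right); the green brush is the decoy. The head top is at about 0.226 m, so the peg root is at about 0.208 and the tip at about (0.645, 0.002, 0.25). I'll start with the brush.

```bash
cat > p.py <<'E'
from h import *
import json
def pose(phi,pitch=0):
    p=np.radians(phi);x=np.array([np.cos(p),np.sin(p),0]);z=np.array([0,0,-1.])
    M=np.c_[x,np.cross(z,x),z]
    return R.from_euler('y',-pitch,degrees=True)*R.from_matrix(M)
def plan(wps,step=.045,rot=8.,spin=None):
    o=robot.get_obs();P=np.array(o['tcp_pos']);Q=R.from_rotvec(o['eef_rot']);rows=[]
    for pos,Rt,claw,*n in wps:
        d=np.array(pos)-P;rv=(Q.inv()*Rt).as_rotvec();a=np.degrees(np.linalg.norm(rv))
        if spin and a>160 and np.sign(rv[2])!=spin: rv=rv/np.linalg.norm(rv)*(np.radians(a)-2*np.pi);a=np.degrees(np.linalg.norm(rv))
        k=n[0] if n else int(max(np.ceil(np.linalg.norm(d)/step),np.ceil(a/rot),1))
        tgt=np.array(pos)
        for i in range(k):
            s=Q.inv().apply((tgt-P)/(k-i))/.12; w=(Q.inv()*Rt).as_rotvec() if k-i==1 else rv/k
            w=w/(np.pi/4); s=s.round(3);w=w.round(3)
            rows.append([*map(float,s),*map(float,w),claw]); P=P+Q.apply(s*.12);Q=Q*R.from_rotvec(w*np.pi/4)
        spin=None
    for i in range(0,len(rows),5): print(json.dumps([rows[i:i+5]]).replace(' ','').replace('.0,',',').replace('-0,','0,'))
    print('end',P.round(4))
def st():
    o=robot.get_obs();print({k:np.round(o[k],4).tolist() for k in('time','tcp_pos','eef_rot','contact_force','gripper_width')})
E
python3 - <<'E'
from p import *
plan([((.481,-.0725,.13),pose(110),60.)],spin=-1)
E
```

```text
[[[-0.135,-0.156,0.035,0,0,-0.172,60.0],[-0.112,-0.173,0.035,0,0,-0.172,60.0],[-0.088,-0.186,0.035,0,0,-0.172,60.0],[-0.062,-0.196,0.035,0,0,-0.172,60.0],[-0.035,-0.203,0.035,0,0,-0.172,60.0]]]
[[[-0.008,-0.206,0.035,0,0,-0.172,60.0],[0.02,-0.205,0.035,0,0,-0.172,60.0],[0.048,-0.2,0.035,0,0,-0.172,60.0],[0.074,-0.192,0.035,0,0,-0.172,60.0],[0.099,-0.18,0.035,0,0,-0.172,60.0]]]
[[[0.123,-0.165,0.035,0,0,-0.172,60.0],[0.144,-0.147,0.035,0,0,-0.172,60.0],[0.163,-0.127,0.035,0,0,-0.172,60.0],[0.178,-0.104,0.035,0,0,-0.172,60.0],[0.19,-0.079,0.035,0,0,-0.172,60.0]]]
[[[0.199,-0.052,0.035,0,0,-0.172,60.0],[0.204,-0.025,0.035,0,0,-0.172,60.0],[0.206,0.003,0.035,0,0,-0.172,60.0],[0.204,0.031,0.036,0,0,-0.172,60.0],[0.198,0.058,0.035,0,0,-0.172,60.0]]]
[[[0.188,0.084,0.036,0,0,-0.172,60.0],[0.175,0.108,0.035,0,0,-0.172,60.0],[0.159,0.131,0.036,0,0,-0.172,60.0],[0.14,0.151,0.035,0,-0.002,-0.177,60.0]]]
end [ 0.481  -0.0725  0.1301]
```

Call:
{"name": "drive_tool", "arguments": {
  "series": [
    [[-0.135,-0.156,0.035,0,0,-0.172,60],[-0.112,-0.173,0.035,0,0,-0.172,60],[-0.088,-0.186,0.035,0,0,-0.172,60],[-0.062,-0.196,0.035,0,0,-0.172,60],[-0.035,-0.203,0.035,0,0,-0.172,60]]
  ]
}}

```text
time: 0.6
tcp_pos: [0.211, -0.4558, 0.2097]
eef_rot: [-2.979, 0.996, 0.001]
contact_force: [0.6, -0.0, 0.4]
gripper_width: 0.0599
```

Call:
{"name": "drive_tool", "arguments": {
  "series": [
    [[-0.008,-0.206,0.035,0,0,-0.172,60],[0.02,-0.205,0.035,0,0,-0.172,60],[0.048,-0.2,0.035,0,0,-0.172,60],[0.074,-0.192,0.035,0,0,-0.172,60],[0.099,-0.18,0.035,0,0,-0.172,60]]
  ]
}}

```text
time: 1.1
tcp_pos: [0.282, -0.3548, 0.1888]
eef_rot: [-3.141, -0.048, 0.0]
contact_force: [0.7, -0.0, -0.1]
gripper_width: 0.0598
```

Call:
{"name": "drive_tool", "arguments": {
  "series": [
    [[0.123,-0.165,0.035,0,0,-0.172,60],[0.144,-0.147,0.035,0,0,-0.172,60],[0.163,-0.127,0.035,0,0,-0.172,60],[0.178,-0.104,0.035,0,0,-0.172,60],[0.19,-0.079,0.035,0,0,-0.172,60]]
  ]
}}

```text
time: 1.6
tcp_pos: [0.3531, -0.2538, 0.1678]
eef_rot: [-2.948, -1.086, 0.0]
contact_force: [0.9, 0.0, 0.4]
gripper_width: 0.0605
```

Call:
{"name": "drive_tool", "arguments": {
  "series": [
    [[0.199,-0.052,0.035,0,0,-0.172,60],[0.204,-0.025,0.035,0,0,-0.172,60],[0.206,0.003,0.035,0,0,-0.172,60],[0.204,0.031,0.036,0,0,-0.172,60],[0.198,0.058,0.035,0,0,-0.172,60]]
  ]
}}

```text
time: 2.1
tcp_pos: [0.4244, -0.1529, 0.1467]
eef_rot: [-2.421, -2.001, 0.0]
contact_force: [-0.8, -0.0, -0.6]
gripper_width: 0.0598
```

Call:
{"name": "drive_tool", "arguments": {
  "series": [
    [[0.188,0.084,0.036,0,0,-0.172,60],[0.175,0.108,0.035,0,0,-0.172,60],[0.159,0.131,0.036,0,0,-0.172,60],[0.14,0.151,0.035,0,-0.002,-0.177,60],[0,0,0,0,0,0,60]]
  ]
}}

```text
time: 2.6
tcp_pos: [0.4816, -0.0712, 0.1292]
eef_rot: [1.795, 2.578, -0.001]
contact_force: [-0.1, -0.1, 0.0]
gripper_width: 0.0599
```

```bash
python3 - <<'E'
from p import *
st();f=grab('wrist');print(f['mount'].round(3));save(f,'pics/w1.png')
m=blob(f,(5,90,90),(20,255,255),(0,0,560,420));print(m.sum(),rect(f,m,.032))
plan([((.481,-.0725,.006),pose(110),60.)])
E
```

```text
{'time': 2.6, 'tcp_pos': [0.4816, -0.0712, 0.1292], 'eef_rot': [1.795, 2.5782, -0.0012], 'contact_force': [-0.0713, -0.1464, 0.0075], 'gripper_width': 0.0599}
[[ 1.     0.001 -0.     0.   ]
 [-0.001  0.961  0.276 -0.07 ]
 [ 0.    -0.276  0.961 -0.143]
 [ 0.     0.     0.     1.   ]]
3814 (array([479.7, -76.2]), array([80. , 36.3]), 19.5)
[[[-0.001,0,0.343,-0.001,0,0.001,60.0],[-0.001,0,0.343,-0.001,0,0.001,60.0],[0,0,0.343,0,0.001,0,60.0]]]
end [ 0.481  -0.0725  0.006 ]
```

Call:
{"name": "drive_tool", "arguments": {
  "series": [
    [[-0.02,-0.015,0.343,0,0,0,60],[0,0,0.343,0,0,0,60],[0,0,0.34,0,0,0,60],[0,0,0,0,0,0,25],[0,0,0,0,0,0,25]]
  ]
}}

```text
time: 3.15
tcp_pos: [0.4792, -0.0766, 0.0071]
eef_rot: [-1.804, -2.571, 0.003]
contact_force: [0.7, -0.8, 0.6]
gripper_width: 0.035
```

Call:
{"name": "drive_tool", "arguments": {
  "series": [
    [[0,0,0,0,0,0,25],[0,0,0,0,0,0,25],[0,0,-0.2,0,0,0,25],[0,0,-0.38,0,0,0,25],[0,0,-0.38,0,0,0,25]]
  ]
}}

```text
time: 3.65
tcp_pos: [0.48, -0.076, 0.1246]
eef_rot: [1.801, 2.572, -0.001]
contact_force: [1.5, -0.3, -0.4]
gripper_width: 0.0353
```

```bash
cat >> p.py <<'E'
T0=np.array([.5373,-.2799]);ta=np.radians(-11.6)
def tr(x,y): return T0+np.array([x*np.cos(ta)-y*np.sin(ta),x*np.sin(ta)+y*np.cos(ta)])
E
python3 - <<'E'
from p import *
st()
b=tr(0,-36);b=tr(0,-.036);print(b)
plan([((*b,.13),pose(78.4),25.),((*b,.017),pose(78.4),25.)])
E
```

```text
{'time': 3.65, 'tcp_pos': [0.48, -0.076, 0.1246], 'eef_rot': [1.8009, 2.572, -0.0015], 'contact_force': [1.478, -0.3286, -0.3506], 'gripper_width': 0.0353}
[ 0.53006119 -0.31516471]
[[[-0.336,-0.048,-0.007,0,0,0.117,25.0],[-0.339,-0.017,-0.007,0,0,0.117,25.0],[-0.339,0.014,-0.007,0,0,0.117,25.0],[-0.336,0.045,-0.007,0,0,0.117,25.0],[-0.331,0.076,-0.006,0,0,0.117,25.0]]]
[[[-0.323,0.105,-0.007,0.002,0.002,0.117,25.0],[0,0,0.314,0,0,0,25.0],[0,0,0.314,0,0,0,25.0],[0,0.001,0.314,0,0,0,25.0]]]
end [ 0.5301 -0.3152  0.017 ]
```

Call:
{"name": "drive_tool", "arguments": {
  "series": [
    [[-0.336,-0.048,-0.007,0,0,0.117,25],[-0.339,-0.017,-0.007,0,0,0.117,25],[-0.339,0.014,-0.007,0,0,0.117,25],[-0.336,0.045,-0.007,0,0,0.117,25],[-0.331,0.076,-0.006,0,0,0.117,25]]
  ]
}}

```text
time: 4.15
tcp_pos: [0.5228, -0.2773, 0.1289]
eef_rot: [2.341, 2.088, 0.0]
contact_force: [0.3, 0.4, -1.3]
gripper_width: 0.0349
```

Call:
{"name": "drive_tool", "arguments": {
  "series": [
    [[-0.323,0.105,-0.007,0.002,0.002,0.117,25],[0,0,0.32,0,0,0,25],[0,0,0.32,0,0,0,25],[0,0,0.32,0,0,0,25],[0,0,0,0,0,0,25]]
  ]
}}

```text
time: 4.65
tcp_pos: [0.5299, -0.3152, 0.011]
eef_rot: [-2.434, -1.984, 0.001]
contact_force: [-0.6, 1.2, 0.0]
gripper_width: 0.0349
```

```bash
python3 - <<'E'
from p import *
st()
E
```

```text
{'time': 4.65, 'tcp_pos': [0.5299, -0.3152, 0.011], 'eef_rot': [-2.4338, -1.9844, 0.0007], 'contact_force': [-0.5589, 1.216, 0.0247], 'gripper_width': 0.0349}
```

Call:
{"name": "drive_tool", "arguments": {
  "series": [
    [[0,0,0,0,0,0,45],[0,0,0,0,0,0,45],[0,0,0,0,0,0,45],[0,0,-0.3,0,0,0,45],[0,0,-0.4,0,0,0,45]]
  ]
}}

```text
time: 5.15
tcp_pos: [0.5285, -0.3138, 0.0953]
eef_rot: [-2.43, -1.982, 0.003]
contact_force: [-0.4, -0.5, 1.0]
gripper_width: 0.0453
```

Call:
{"name": "drive_tool", "arguments": {
  "series": [
    [[0,0,-0.3,0,0,0,45],[0,0,0,0,0,0,45]]
  ]
}}

```text
time: 5.35
tcp_pos: [0.5337, -0.3176, 0.1399]
eef_rot: [2.425, 1.979, 0.003]
contact_force: [0.6, 0.1, 0.2]
gripper_width: 0.0453
```

```bash
python3 - <<'E'
from p import *
st()
plan([((.475,.0701,.13),pose(75),55.)])
E
```

```text
{'time': 5.35, 'tcp_pos': [0.5337, -0.3176, 0.1399], 'eef_rot': [2.4253, 1.9792, 0.0033], 'contact_force': [0.6038, 0.1311, 0.2177], 'gripper_width': 0.0453}
[[[0.341,-0.125,0.006,0.001,0.001,0.008,55.0],[0.34,-0.127,0.006,0.001,0.001,0.008,55.0],[0.339,-0.13,0.007,0.001,0.001,0.008,55.0],[0.338,-0.132,0.007,0.001,0.001,0.008,55.0],[0.338,-0.134,0.008,0.001,0.001,0.008,55.0]]]
[[[0.337,-0.136,0.008,0.001,0.001,0.008,55.0],[0.336,-0.138,0.008,0.001,0.001,0.008,55.0],[0.335,-0.14,0.009,0.001,0.001,0.008,55.0],[0.334,-0.142,0.008,0.005,-0.002,0.012,55.0]]]
end [0.475  0.0701 0.13  ]
```

Call:
{"name": "drive_tool", "arguments": {
  "series": [
    [[0.341,-0.125,0.006,0,0,0.008,55],[0.34,-0.127,0.006,0,0,0.008,55],[0.339,-0.13,0.007,0,0,0.008,55],[0.338,-0.132,0.007,0,0,0.008,55],[0.338,-0.134,0.008,0,0,0.008,55]]
  ]
}}

```text
time: 5.85
tcp_pos: [0.4972, -0.0982, 0.1286]
eef_rot: [-2.466, -1.947, 0.0]
contact_force: [1.0, 0.3, 0.3]
gripper_width: 0.0549
```

Call:
{"name": "drive_tool", "arguments": {
  "series": [
    [[0.337,-0.136,0.008,0,0,0.008,55],[0.336,-0.138,0.008,0,0,0.008,55],[0.335,-0.14,0.008,0,0,0.008,55],[0.334,-0.142,0.008,0,0,0.012,55],[0,0,0,0,0,0,55]]
  ]
}}

```text
time: 6.35
tcp_pos: [0.47, 0.0769, 0.1247]
eef_rot: [-2.485, -1.919, 0.0]
contact_force: [-0.0, -1.0, 0.6]
gripper_width: 0.0551
```

Call:
{"name": "drive_tool", "arguments": {
  "series": [
    [[0,0,0,0,0,0,55]]
  ]
}}

```text
time: 6.45
tcp_pos: [0.4714, 0.0735, 0.1248]
eef_rot: [2.489, 1.916, -0.001]
contact_force: [0.0, -1.2, -0.0]
gripper_width: 0.0548
```

```bash
python3 - <<'E'
from p import *
st();f=grab('wrist');save(f,'pics/w2.png')
m=blob(f,(0,150,60),(8,255,255),(0,0,560,420));print(m.sum(),rect(f,m,.008))
g=grab('top');save(g,'pics/top1.png')
b=blob(g,(5,90,90),(20,255,255),(370,165,445,250));print('brush',b.sum(),rect(g,b,.038),cloud(g)[b][:,2].mean())
plan([((.475,.0701,.0025),pose(75),55.)])
E
```

```text
{'time': 6.45, 'tcp_pos': [0.4714, 0.0735, 0.1248], 'eef_rot': [2.4894, 1.9162, -0.0005], 'contact_force': [0.0089, -1.2285, -0.0396], 'gripper_width': 0.0548}
3261 (array([475.5,  67.9]), array([ 27.6, 119.5]), 75.8)
brush 345 (array([ 533.3, -311.8]), array([37.6, 78.1]), 78.6) 0.03445961757266909
[[[-0.003,0.009,0.34,0,0,0,55.0],[-0.003,0.01,0.339,0,0,0,55.0],[-0.003,0.009,0.34,0,0,0,55.0]]]
end [0.4749 0.0701 0.0025]
```

Call:
{"name": "drive_tool", "arguments": {
  "series": [
    [[-0.024,0.04,0.34,0,0,0,55],[0,0,0.34,0,0,0,55],[0,0,0.3,0,0,0,50],[0,0,0,0,0,0,50],[0,0,0,0,0,0,50]]
  ]
}}

```text
time: 7.05
tcp_pos: [0.4753, 0.0674, 0.007]
eef_rot: [-2.493, -1.909, 0.003]
contact_force: [1.1, 0.9, 0.3]
gripper_width: 0.0502
```

```bash
python3 - <<'E'
from p import *
st()
E
```

```text
{'time': 7.05, 'tcp_pos': [0.4753, 0.0674, 0.007], 'eef_rot': [-2.4931, -1.9088, 0.003], 'contact_force': [1.0837, 0.9356, 0.3377], 'gripper_width': 0.0502}
```

Call:
{"name": "drive_tool", "arguments": {
  "series": [
    [[0.01,0,0.035,0,0,0,50],[0,0,0,0,0,0,18],[0,0,0,0,0,0,18],[0,0,0,0,0,0,18],[0,0,0,0,0,0,18]]
  ]
}}

```text
time: 7.55
tcp_pos: [0.4772, 0.0696, 0.0045]
eef_rot: [2.491, 1.912, 0.003]
contact_force: [-1.0, -0.9, 5.5]
gripper_width: 0.0255
```

Call:
{"name": "drive_tool", "arguments": {
  "series": [
    [[0,0,-0.2,0,0,0,18],[0,0,-0.4,0,0,0,18],[0,0,-0.4,0,0,0,18],[0,0,0,0,0,0,18],[0,0,0,0,0,0,18]]
  ]
}}

```text
time: 8.05
tcp_pos: [0.4774, 0.0698, 0.125]
eef_rot: [2.49, 1.911, 0.005]
contact_force: [-0.0, -0.1, -0.3]
gripper_width: 0.0251
```

```bash
python3 - <<'E'
from p import *
st();save(grab('wrist'),'pics/w3.png')
c=tr(0,.036);print(c)
plan([((*c,.12),pose(78.4),18.),((*c,.014),pose(78.4),18.)])
E
```

```text
{'time': 8.05, 'tcp_pos': [0.4774, 0.0698, 0.125], 'eef_rot': [2.4901, 1.9113, 0.0053], 'contact_force': [-0.0002, -0.0987, -0.258], 'gripper_width': 0.0251}
[ 0.54453881 -0.24463529]
[[[-0.298,0.154,0.004,0,0,-0.009,18.0],[-0.299,0.151,0.003,0,0,-0.009,18.0],[-0.3,0.149,0.004,0,0,-0.009,18.0],[-0.301,0.147,0.003,0,0,-0.009,18.0],[-0.302,0.145,0.004,0,0,-0.009,18.0]]]
[[[-0.303,0.143,0.003,0,0,-0.009,18.0],[-0.305,0.141,0.004,0,0,-0.009,18.0],[-0.305,0.14,0.003,0.001,0,-0.012,18.0],[0,0,0.295,0,0,0,18.0],[0,0,0.294,0,0,0,18.0]]]
[[[0,0,0.295,0,0,0,18.0]]]
end [ 0.5446 -0.2446  0.014 ]
```

View pics/w3.png

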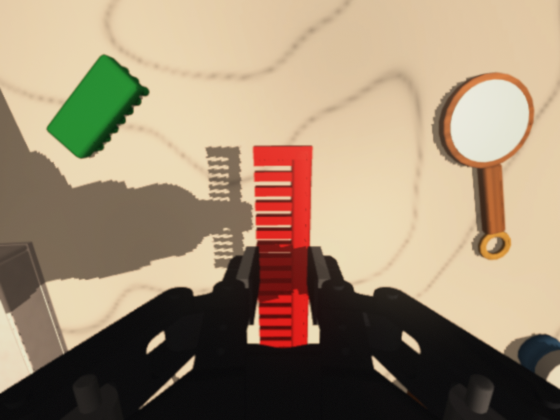

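The comb is held squarely between the pads, seen around (285,280). Next I'll carry it to the tray.

Call:
{"name": "drive_tool", "arguments": {
  "series": [
    [[-0.298,0.154,0.003,0,0,-0.009,18],[-0.299,0.151,0.003,0,0,-0.009,18],[-0.3,0.149,0.003,0,0,-0.009,18],[-0.301,0.147,0.003,0,0,-0.009,18],[-0.302,0.145,0.003,0,0,-0.009,18]]
  ]
}}

```text
time: 8.6
tcp_pos: [0.5173, -0.1277, 0.119]
eef_rot: [-2.455, -1.955, 0.003]
contact_force: [0.2, 0.3, -0.3]
gripper_width: 0.0252
```

Call:
{"name": "drive_tool", "arguments": {
  "series": [
    [[-0.303,0.143,0.003,0,0,-0.009,18],[-0.305,0.141,0.003,0,0,-0.009,18],[-0.305,0.14,0.003,0,0,-0.012,18],[0,0,0,0,0,0,18],[0,0,0,0,0,0,18]]
  ]
}}

```text
time: 9.1
tcp_pos: [0.543, -0.2448, 0.1175]
eef_rot: [-2.433, -1.98, 0.003]
contact_force: [-0.6, -0.5, 0.5]
gripper_width: 0.0251
```

```bash
python3 - <<'E'
from p import *
st()
c=tr(0,.036)
plan([((*c,.014),pose(78.4),18.)])
E
```

```text
{'time': 9.1, 'tcp_pos': [0.543, -0.2448, 0.1175], 'eef_rot': [-2.4331, -1.9798, 0.0026], 'contact_force': [-0.5959, -0.5124, 0.4772], 'gripper_width': 0.0251}
[[[0.001,0.005,0.288,-0.002,-0.001,-0.001,18.0],[0.001,0.005,0.287,-0.002,-0.001,-0.001,18.0],[0.001,0.005,0.288,-0.002,0,-0.001,18.0]]]
end [ 0.5445 -0.2447  0.014 ]
```

Call:
{"name": "drive_tool", "arguments": {
  "series": [
    [[0,0.005,0.285,0,0,0,18],[0,0.005,0.285,0,0,0,18],[0,0,0.28,0,0,0,18],[0,0,0,0,0,0,18],[0,0,0,0,0,0,44]]
  ]
}}

```text
time: 9.6
tcp_pos: [0.544, -0.2438, 0.0173]
eef_rot: [-2.431, -1.985, 0.005]
contact_force: [-7.9, -21.3, -13.8]
gripper_width: 0.0384
```

Call:
{"name": "drive_tool", "arguments": {
  "series": [
    [[0,0,0,0,0,0,44],[0,0,0,0,0,0,44],[0,0,-0.3,0,0,0,44],[0,0,-0.4,0,0,0,44],[0,0,-0.4,0,0,0,44]]
  ]
}}

```text
time: 10.1
tcp_pos: [0.5452, -0.2444, 0.153]
eef_rot: [-2.434, -1.985, 0.0]
contact_force: [1.3, -0.9, 0.7]
gripper_width: 0.0442
```

Call:
{"name": "drive_tool", "arguments": {
  "series": [
    [[0,0,-0.2,0,0,0,44],[0,0,0,0,0,0,40]]
  ]
}}

```text
time: 10.3
tcp_pos: [0.5484, -0.2461, 0.1814]
eef_rot: [2.426, 1.979, 0.005]
contact_force: [0.2, -0.5, 0.6]
gripper_width: 0.04
```

```bash
python3 - <<'E'
from p import *
st()
g=grab('top');save(g,'pics/top2.png')
try:
    b=blob(g,(0,150,60),(8,255,255),(370,165,445,250));print('comb',b.sum(),rect(g,b,.014),cloud(g)[b][:,2].mean())
except Exception as e: print(e)
plan([((.50,.26,.14),pose(90),40.)])
E
```

```text
{'time': 10.3, 'tcp_pos': [0.5484, -0.2461, 0.1814], 'eef_rot': [2.4264, 1.9795, 0.0051], 'contact_force': [0.2069, -0.4946, 0.6285], 'gripper_width': 0.04}
comb 266 (array([ 540.1, -239.5]), array([ 27.4, 117.2]), 79.9) nan
[[[0.337,-0.103,0.025,0.001,0,-0.021,40.0],[0.339,-0.097,0.025,0.001,0,-0.021,40.0],[0.341,-0.092,0.025,0.001,0,-0.021,40.0],[0.342,-0.086,0.026,0.001,0,-0.021,40.0],[0.343,-0.08,0.026,0.001,0,-0.021,40.0]]]
[[[0.345,-0.075,0.026,0.001,0,-0.021,40.0],[0.346,-0.069,0.026,0.001,0,-0.021,40.0],[0.347,-0.063,0.026,0.001,0,-0.021,40.0],[0.348,-0.057,0.025,0.001,0,-0.021,40.0],[0.349,-0.052,0.026,0.001,0,-0.021,40.0]]]
[[[0.349,-0.046,0.025,0.001,0,-0.021,40.0],[0.351,-0.039,0.026,-0.004,0.004,-0.027,40.0]]]
end [0.5001 0.2601 0.14  ]
```

Call:
{"name": "drive_tool", "arguments": {
  "series": [
    [[0.337,-0.103,0.025,0,0,-0.021,40],[0.339,-0.097,0.025,0,0,-0.021,40],[0.341,-0.092,0.025,0,0,-0.021,40],[0.342,-0.086,0.025,0,0,-0.021,40],[0.343,-0.08,0.025,0,0,-0.021,40]]
  ]
}}

```text
time: 10.85
tcp_pos: [0.5245, -0.0323, 0.1582]
eef_rot: [-2.349, -2.083, 0.002]
contact_force: [0.2, -0.2, 0.7]
gripper_width: 0.04
```

Call:
{"name": "drive_tool", "arguments": {
  "series": [
    [[0.345,-0.075,0.025,0,0,-0.021,40],[0.346,-0.069,0.025,0,0,-0.021,40],[0.347,-0.063,0.025,0,0,-0.021,40],[0.348,-0.057,0.025,0,0,-0.021,40],[0.349,-0.052,0.025,0,0,-0.021,40]]
  ]
}}

```text
time: 11.35
tcp_pos: [0.5047, 0.1782, 0.1433]
eef_rot: [-2.261, -2.179, 0.003]
contact_force: [0.6, 0.8, -0.4]
gripper_width: 0.0401
```

Call:
{"name": "drive_tool", "arguments": {
  "series": [
    [[0.349,-0.046,0.025,0,0,-0.021,40],[0.351,-0.039,0.025,0,0,-0.027,40],[0,0,0,0,0,0,40],[0,0,0,0,0,0,40],[0,0,0,0,0,0,40]]
  ]
}}

```text
time: 11.85
tcp_pos: [0.498, 0.26, 0.1375]
eef_rot: [-2.222, -2.22, 0.003]
contact_force: [-0.4, -0.3, 0.8]
gripper_width: 0.0401
```

```bash
python3 - <<'E'
from p import *
st();f=grab('wrist');save(f,'pics/w4.png');pickle.dump(f,open('w4.pkl','wb'))
m=blob(f,(3,90,40),(25,255,255),(0,0,560,420));print(m.sum(),rect(f,m,.008))
E
```

```text
{'time': 11.85, 'tcp_pos': [0.498, 0.26, 0.1375], 'eef_rot': [-2.2215, -2.22, 0.0027], 'contact_force': [-0.438, -0.2674, 0.7569], 'gripper_width': 0.0401}
3437 (array([496.9, 268.9]), array([173.6,  80.9]), 12.0)
```

View pics/w4.png

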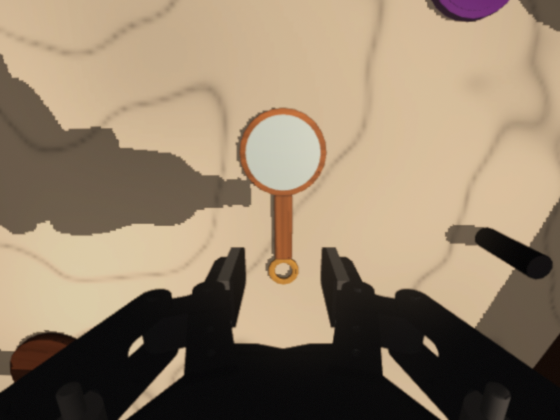

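Wrist view: eye centre at about (283,270), glass centre at about (283,151), and the handle runs straight along tool y between the fingers. No other object is close.

```bash
python3 - <<'E'
from p import *
f=pickle.load(open('w4.pkl','rb'))
hsv=cv2.cvtColor(f['frame'],cv2.COLOR_RGB2HSV)
m=blob(f,(3,110,40),(25,255,255),(225,95,345,290))
v,u=np.nonzero(m)
e=v>256; print('eye',(u[e].min()+u[e].max())/2,v.max())
h=v<194;c,r=cv2.minEnclosingCircle(np.c_[u[h],v[h]].astype(np.float32));print('head',c,r)
H=ray(f,[c],.010);print('head',H,ray(f,[[283,270.5]],.0085))
k=(v>200)&(v<250);print('handle',ray(f,[[u[(v==202)].mean(),202],[u[v==248].mean(),248]],.012))
E
```

```text
eye 283.0 284
head (282.19732666015625, 151.30682373046875) 43.93087387084961
head [[0.44987755 0.25932327 0.01      ]] [[0.57093722 0.26006182 0.0085    ]]
handle [[0.49712694 0.25958531 0.012     ]
 [0.5443219  0.25956575 0.012     ]]
```

Call:
{"name": "drive_tool", "arguments": {
  "series": [
    [[0,0.104,0.3,0,0,0,40],[0,0,0.4,0,0,0,40],[0,0,0.36,0,0,0,38],[0,0,0,0,0,0,38],[0,0,0,0,0,0,38]]
  ]
}}

```text
time: 12.4
tcp_pos: [0.5106, 0.2594, 0.0108]
eef_rot: [-2.223, -2.218, 0.004]
contact_force: [0.2, 0.3, 0.9]
gripper_width: 0.0378
```

```bash
python3 - <<'E'
from p import *
st()
E
```

```text
{'time': 12.4, 'tcp_pos': [0.5106, 0.2594, 0.0108], 'eef_rot': [-2.2226, -2.2179, 0.0037], 'contact_force': [0.2084, 0.3405, 0.9152], 'gripper_width': 0.0378}
```

Call:
{"name": "drive_tool", "arguments": {
  "series": [
    [[0,0,0.055,0,0,0,38],[0,0,0,0,0,0,8],[0,0,0,0,0,0,8],[0,0,0,0,0,0,8],[0,0,0,0,0,0,8]]
  ]
}}

```text
time: 12.9
tcp_pos: [0.5124, 0.2611, 0.0062]
eef_rot: [2.221, 2.22, 0.004]
contact_force: [-0.6, -0.8, 6.2]
gripper_width: 0.0155
```

Call:
{"name": "drive_tool", "arguments": {
  "series": [
    [[0,0,-0.15,0,0,0,8],[0,0,-0.4,0,0,0,8],[0,0,-0.4,0,0,0,8],[0,0,-0.4,0,0,0,8],[0,0,-0.3,0,0,0,8]]
  ]
}}

```text
time: 13.4
tcp_pos: [0.5117, 0.2611, 0.2062]
eef_rot: [2.221, 2.221, 0.005]
contact_force: [0.1, 0.8, -0.7]
gripper_width: 0.0155
```

Call:
{"name": "drive_tool", "arguments": {
  "series": [
    [[0,0,0,0,0,0,8],[0,0,0,0,0,0,8]]
  ]
}}

```text
time: 13.6
tcp_pos: [0.5117, 0.261, 0.2035]
eef_rot: [2.221, 2.221, 0.004]
contact_force: [-0.2, -0.1, -2.0]
gripper_width: 0.0157
```

```bash
python3 - <<'E'
from p import *
st()
f=grab('wrist');m=blob(f,(3,110,40),(25,255,255),(225,50,345,330))
save(f,'pics/w5.png')
# refine stand from side + top
for n in('top','side'):
    f=pickle.load(open(n+'.pkl','rb'));W=cloud(f).reshape(-1,3)
    W=W[(abs(W[:,0]-.69)<.07)&(abs(W[:,1])<.07)]
    t=W[(W[:,2]>.222)&(W[:,2]<.23)&(W[:,0]>.69)];print(n,'top',len(t),cv2.minAreaRect((t[:,:2]*1000).astype(np.float32)),np.median(t[:,2]))
    q=W[(W[:,2]>.232)&(W[:,2]<.27)];A=np.linalg.lstsq(np.c_[q[:,2]-.24,np.ones(len(q))],q[:,:2],rcond=None)[0];print('peg n',len(q),A.round(4),q[:,2].max())
    b=W[(W[:,2]>.011)&(W[:,2]<.019)];c,r=cv2.minEnclosingCircle((b[:,:2]*1000).astype(np.float32));print('base',c,r)
    p=W[(W[:,2]>.04)&(W[:,2]<.17)];print('pole',len(p),np.median(p,0),p.min(0),p.max(0))
E
```

```text
{'time': 13.6, 'tcp_pos': [0.5117, 0.261, 0.2035], 'eef_rot': [2.221, 2.2211, 0.0036], 'contact_force': [-0.1817, -0.082, -2.0476], 'gripper_width': 0.0157}
top top 345 ((709.9435424804688, -8.065799713134766), (60.01982498168945, 41.01301193237305), 83.44314575195312) 0.22599636596332884
peg n 27 [[-1.5102  0.1346]
 [ 0.6668 -0.0017]] 0.2556087404600037
base (707.8474731445312, -7.594654083251953) 54.540992736816406
pole 37 [ 0.70339752 -0.00227409  0.09232115] [ 0.70092457 -0.01621102  0.04712841] [0.71046538 0.00106276 0.14886628]
side top 200 ((707.3142700195312, -6.291255950927734), (59.754310607910156, 40.42073440551758), 79.41241455078125) 0.22818352832635527
peg n 62 [[-9.307e-01  8.960e-02]
 [ 6.597e-01  2.000e-04]] 0.257099039168859
base (708.9617919921875, -9.09953498840332) 57.686038970947266
pole 391 [ 0.70586456 -0.0016858   0.10874422] [ 0.69531021 -0.01231928  0.04001506] [0.71710683 0.00407265 0.16986666]
```

View pics/w5.png

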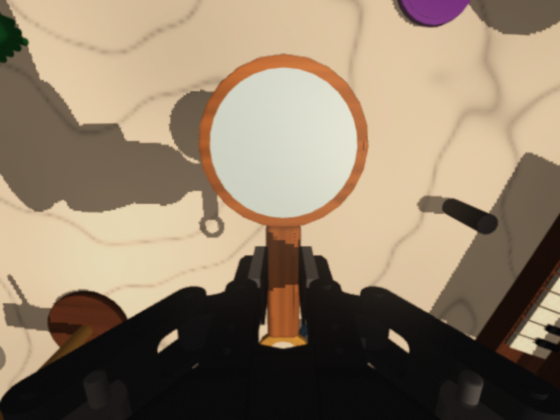

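The mirror is held, with the handle between the pads and the glass centred at (283,140). The stand comes out at about (0.7085, -0.0065), yaw about -7.5°, root z about 0.2095. I'll pitch the mirror 45° so its hole axis lines up with the peg.

```bash
cat >> p.py <<'E'
yw=-7.5
Rz=R.from_euler('z',yw,degrees=True)
C=np.array([.7085,-.0065,0]);root=C+Rz.apply([-.020,0,.2095]);ax=Rz.apply([-np.sqrt(.5),0,np.sqrt(.5)])
def mp(pitch): return Rz*pose(90,pitch)
def tcp_for(eye,pitch,L=.059): return eye-L*mp(pitch).apply([0,1,0])
E
python3 - <<'E'
from p import *
print(root,root+.06*ax)
pre=tcp_for(root+.095*ax,45);print(pre)
plan([(pre+[-.03,.03,0],mp(45),8.),(pre,mp(45),8.)],step=.04)
E
```

```text
[ 0.6886711  -0.00388948  0.2095    ] [0.64660766 0.00164828 0.25192641]
[0.58070827 0.0103241  0.23495584]
[[[-0.306,0.055,-0.046,-0.167,-0.011,0.026,8.0],[-0.305,0.067,-0.035,-0.167,-0.011,0.026,8.0],[-0.304,0.077,-0.023,-0.167,-0.011,0.026,8.0],[-0.302,0.086,-0.01,-0.167,-0.011,0.026,8.0],[-0.301,0.092,0.004,-0.167,-0.011,0.026,8.0]]]
[[[-0.299,0.097,0.019,-0.165,-0.011,0.028,8.0],[-0.107,0.099,0.099,0,0,0,8.0],[-0.108,0.099,0.1,0,0,0,8.0]]]
end [0.5807 0.0103 0.2349]
```

Call:
{"name": "drive_tool", "arguments": {
  "series": [
    [[-0.306,0.055,-0.046,-0.167,-0.011,0.026,8],[-0.305,0.067,-0.035,-0.167,-0.011,0.026,8],[-0.304,0.077,-0.023,-0.167,-0.011,0.026,8],[-0.302,0.086,-0.01,-0.167,-0.011,0.026,8],[-0.301,0.092,0.004,-0.167,-0.011,0.026,8]]
  ]
}}

```text
time: 14.15
tcp_pos: [0.5428, 0.0759, 0.2278]
eef_rot: [1.923, 1.729, 0.581]
contact_force: [0.7, -0.6, -1.3]
gripper_width: 0.0159
```

Call:
{"name": "drive_tool", "arguments": {
  "series": [
    [[-0.299,0.097,0.019,-0.165,-0.011,0.028,8],[0,0,0,0,0,0,8],[0,0,0,0,0,0,8],[0,0,0,0,0,0,8]]
  ]
}}

```text
time: 14.55
tcp_pos: [0.5519, 0.0407, 0.2358]
eef_rot: [1.855, 1.627, 0.675]
contact_force: [0.9, 0.5, -1.3]
gripper_width: 0.0157
```

```bash
python3 - <<'E'
from p import *
st()
f=grab('side');pickle.dump(f,open('s2.pkl','wb'));g=grab('top');pickle.dump(g,open('t2.pkl','wb'))
a=cv2.resize(f['frame'][60:180,170:330],None,fx=5,fy=5,interpolation=cv2.INTER_CUBIC)[:,:,::-1]
cv2.imwrite('pics/s2.png',a)
o=robot.get_obs();print(np.degrees((mp(45).inv()*R.from_rotvec(o['eef_rot'])).as_rotvec()))
pre=tcp_for(root+.095*ax,45)
plan([(pre,mp(45),8.)])
E
```

```text
{'time': 14.55, 'tcp_pos': [0.5519, 0.0407, 0.2358], 'eef_rot': [1.8552, 1.6273, 0.6748], 'contact_force': [0.9081, 0.5039, -1.2663], 'gripper_width': 0.0157}
[-0.09697489  0.07918414 -0.02919951]
[[[-0.224,0.175,0.198,0.002,-0.002,0.001,8.0]]]
end [0.5807 0.0104 0.2349]
```

View pics/s2.png

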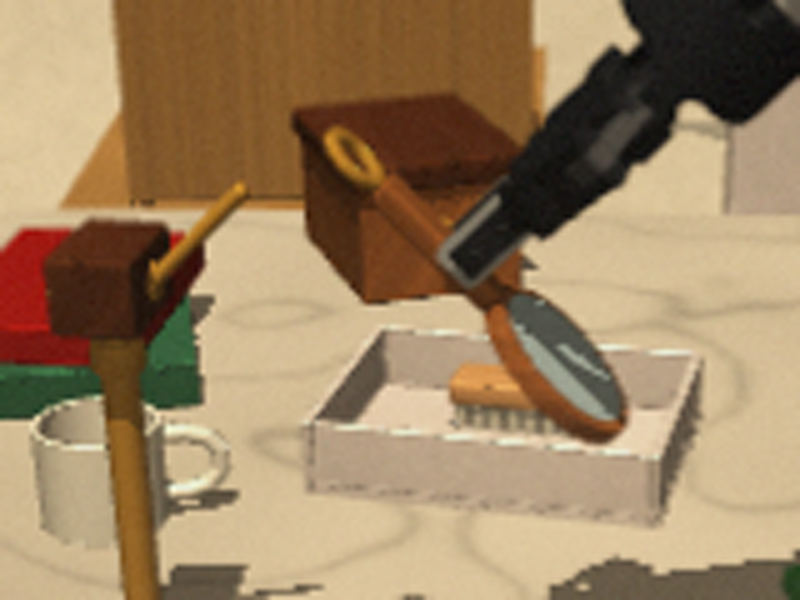

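The side crop shows the eye at crop (353,157) and the peg tip at (241,187), with the handle perpendicular to the peg as planned. I'll compare both with the predicted projections.

```bash
python3 - <<'E'
from p import *
def proj(f,P):
    T=np.linalg.inv(f['T']);p,_=cv2.projectPoints(np.array(P).reshape(-1,1,3),cv2.Rodrigues(T[:3,:3])[0],T[:3,3],f['intrinsics'],np.array(f['D']));return p.reshape(-1,2).round(1)
f=pickle.load(open('s2.pkl','rb'));g=pickle.load(open('t2.pkl','rb'))
o=robot.get_obs();Q=R.from_rotvec(o['eef_rot']);eye=o['tcp_pos']+Q.apply([0,.059,0]);print('eye',eye)
tip=root+.06*ax
for c,n in((f,'side'),(g,'top')):
    print(n,'eye',proj(c,eye),'tip,root',proj(c,[tip,root,root+[0,0,.018]]).tolist(),'px/10mm',(proj(c,eye+[[.01,0,0],[0,.01,0],[0,0,.01]])-proj(c,eye)).tolist())
# eye ring points in depth
for c,n in((f,'side'),(g,'top')):
    W=cloud(c);L=(W-o['tcp_pos'])@Q.as_matrix()
    m=(abs(L[...,0])<.025)&(L[...,1]>.047)&(L[...,1]<.085)&(abs(L[...,2])<.015);q=L[m];print(n,len(q),q.min(0).round(4),q.max(0).round(4),q.mean(0).round(4))
    v,u=np.nonzero(m);print('px',u.min(),u.max(),v.min(),v.max())
    m=(np.linalg.norm(W-tip,axis=-1)<.03)&(W[...,2]>.23);q=W[m];v,u=np.nonzero(m);print('peg pts',len(q),'uv',[(a,b) for a,b in zip(u,v)][:3])
    d=q-root;s=d@ax;e=d-s[:,None]*ax;print(' s max',s.max().round(4),'off mean',e.mean(0).round(4))
im=cv2.resize(g['frame'][110:170,270:350],None,fx=9,fy=9,interpolation=cv2.INTER_CUBIC)[:,:,::-1];cv2.imwrite('pics/t2.png',im)
E
```

```text
eye [0.59410915 0.03569314 0.27861223]
side eye [[239.7  91.3]] tip,root [[217.3, 98.6], [199.9, 116.3], [199.3, 108.5]] px/10mm [[-4.899999999999977, -0.09999999999999432], [-0.39999999999997726, 1.4000000000000057], [-0.19999999999998863, -4.799999999999997]]
top eye [[298.8 171.3]] tip,root [[312.2, 152.2], [313.2, 140.6], [313.5, 138.4]] px/10mm [[-0.10000000000002274, -4.200000000000017], [-4.300000000000011, 0.0], [0.0, -1.0]]
side 77 [-0.0161  0.047  -0.0049] [0.016  0.0732 0.0016] [ 0.002   0.0599 -0.0025]
px 235 246 85 96
peg pts 60 uv [(np.int64(217), np.int64(96)), (np.int64(218), np.int64(96)), (np.int64(216), np.int64(97))]
 s max 0.0643 off mean [0.0006 0.0003 0.0006]
top 83 [-0.0146  0.0471 -0.0043] [0.0163 0.0738 0.0049] [ 0.001   0.0612 -0.0008]
px 292 305 166 176
peg pts 24 uv [(np.int64(314), np.int64(145)), (np.int64(312), np.int64(146)), (np.int64(313), np.int64(146))]
 s max 0.0635 off mean [ 0.0019 -0.0014  0.002 ]
```

View pics/t2.png

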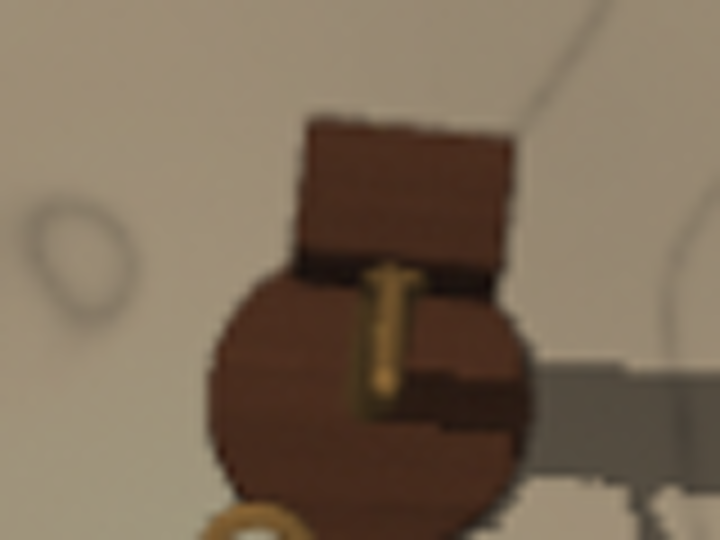

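The model agrees with both views within about 1.5 mm, and the hole gives ±5 mm play. Now the insertion.

```bash
python3 - <<'E'
from p import *
plan([(tcp_for(root+.095*ax,45,.0595),mp(45),8.,2),(tcp_for(root+.05*ax,45,.0595),mp(45),8.,3)])
E
```

```text
[[[-0.112,0.086,0.099,0.001,-0.001,0,8.0],[-0.112,0.085,0.099,0.001,-0.001,0.001,8.0],[0,0,0.125,0,0,0,8.0],[0,0,0.125,0,0,0,8.0],[0,0,0.125,0,0,0,8.0]]]
end [0.6119 0.0062 0.2027]
```

Call:
{"name": "drive_tool", "arguments": {
  "series": [
    [[-0.112,0.086,0.099,0,0,0,8],[-0.112,0.085,0.099,0,0,0,8],[0,0,0,0,0,0,8],[0,0,0,0,0,0,8]]
  ]
}}

```text
time: 15.05
tcp_pos: [0.5794, 0.01, 0.2332]
eef_rot: [1.855, 1.628, 0.675]
contact_force: [0.3, -0.1, -0.8]
gripper_width: 0.0156
```

```bash
python3 - <<'E'
from p import *
st();o=robot.get_obs();Q=R.from_rotvec(o['eef_rot']);e=o['tcp_pos']+Q.apply([0,.0595,0])-root
s=e@ax;print('s',s,'off',Q.inv().apply(e-s*ax))
for n in('top','side'):
    c=grab(n)
    W=cloud(c);L=(W-o['tcp_pos'])@Q.as_matrix()
    m=(abs(L[...,0])<.022)&(L[...,1]>.03)&(L[...,1]<.085)&(abs(L[...,2])<.012);q=L[m];print(n,len(q),q.min(0).round(4),q.max(0).round(4))
    d=W-root;s=d@ax;r=d-s[...,None]*ax;m=(s>.01)&(s<.07)&(np.linalg.norm(r,axis=-1)<.012);print('peg in tool axes',Q.inv().apply(r[m].mean(0)),'smax',s[m].max())
E
```

```text
{'time': 15.05, 'tcp_pos': [0.5794, 0.01, 0.2332], 'eef_rot': [1.8553, 1.6275, 0.6745], 'contact_force': [0.324, -0.1213, -0.8422], 'gripper_width': 0.0156}
s 0.09463424978500665 off [-4.73898747e-04 -1.63112124e-03 -1.14186145e-08]
top 140 [-0.0144  0.0301 -0.0079] [0.0163 0.0753 0.0043]
peg in tool axes [-8.61279812e-04  3.03044221e-03 -1.21288349e-06] smax 0.06328785867882317
side 137 [-0.0146  0.03   -0.0084] [0.0166 0.0737 0.0037]
peg in tool axes [ 1.78675208e-04  1.07612386e-03 -8.73956429e-08] smax 0.06504159010867872
```

Call:
{"name": "drive_tool", "arguments": {
  "series": [
    [[0,0.015,0.08,0,0,0,8],[0,0,0.12,0,0,0,8],[0,0,0.12,0,0,0,8],[0,0,0.1,0,0,0,8],[0,0,0,0,0,0,8]]
  ]
}}

```text
time: 15.65
tcp_pos: [0.6152, 0.005, 0.1966]
eef_rot: [1.857, 1.629, 0.673]
contact_force: [0.5, -0.2, -1.8]
gripper_width: 0.0157
```

```bash
python3 - <<'E'
from p import *
st();o=robot.get_obs();Q=R.from_rotvec(o['eef_rot']);e=o['tcp_pos']+Q.apply([0,.0595,0])-root
s=e@ax;print('s',s,'off',Q.inv().apply(e-s*ax))
f=grab('side');cv2.imwrite('pics/s3.png',cv2.resize(f['frame'][70:150,170:280],None,fx=7,fy=7,interpolation=cv2.INTER_CUBIC)[:,:,::-1])
E
```

```text
{'time': 15.65, 'tcp_pos': [0.6152, 0.005, 0.1966], 'eef_rot': [1.8568, 1.6285, 0.6727], 'contact_force': [0.5443, -0.2466, -1.7545], 'gripper_width': 0.0157}
s 0.04311504707562553 off [-8.13504645e-04 -1.96284468e-03  4.13539613e-06]
```

View pics/s3.png

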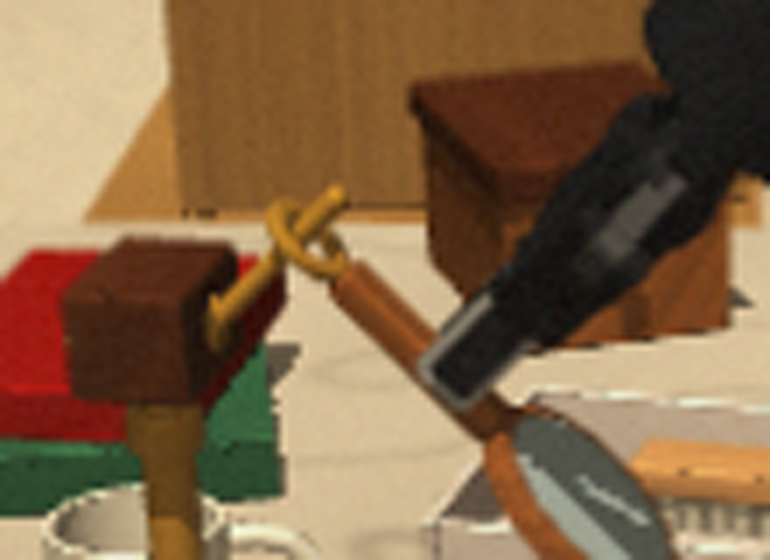

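The peg tip sticks out through the ring in the crop, at (335,195), with almost no force. Next I'll slide further in and tilt towards vertical about the eye.

```bash
python3 - <<'E'
from p import *
e=root+.024*ax
plan([(tcp_for(e,45,.0595),mp(45),8.,2),(tcp_for(e+[0,0,-.001],58,.0595),mp(58),8.,3),(tcp_for(e+[0,0,-.002],70,.0595),mp(70),8.,3)])
E
```

```text
[[[0.003,0.007,0.083,-0.001,0,0,8.0],[0.004,0.007,0.082,-0.001,0,0,8.0],[0,0.002,0.039,-0.096,0,0,8.0],[0,0,0.039,-0.096,0,0,8.0],[0,-0.004,0.04,-0.097,0,0,8.0]]]
[[[0,0.001,0.036,-0.089,0,0,8.0],[0,-0.001,0.036,-0.089,0,0,8.0],[0,-0.004,0.035,-0.089,0,0,8.0]]]
end [0.6516 0.001  0.1685]
```

Call:
{"name": "drive_tool", "arguments": {
  "series": [
    [[0.003,0.007,0.083,0,0,0,8],[0.003,0.007,0.082,0,0,0,8],[0,0.002,0.039,-0.096,0,0,8],[0,0,0.039,-0.096,0,0,8],[0,-0.004,0.04,-0.097,0,0,8]]
  ]
}}

```text
time: 16.2
tcp_pos: [0.6459, 0.0026, 0.1791]
eef_rot: [1.697, 1.487, 0.817]
contact_force: [-72.8, -1.7, -71.2]
gripper_width: 0.0156
```

```bash
cat >> p.py <<'E'
def ck():
    st();o=robot.get_obs();Q=R.from_rotvec(o['eef_rot']);e=o['tcp_pos']+Q.apply([0,.0595,0])-root
    s=e@ax;print('s',s.round(4),'off(stand axes)',Rz.inv().apply(e-s*ax).round(4),'joints',o['joints'].round(2))
E
python3 -c "
from p import *
ck()"
```

```text
{'time': 16.2, 'tcp_pos': [0.6459, 0.0026, 0.1791], 'eef_rot': [1.6969, 1.4867, 0.8171], 'contact_force': [-72.7667, -1.7035, -71.2445], 'gripper_width': 0.0156}
s 0.0221 off(stand axes) [0.0042 0.0009 0.0042] joints [-0.11  0.06 -1.03 -0.52 -0.02  0.01]
```

Force is 102 N and joint 3 is at its limit (-1.03), so the lower rim of the ring is pressing on the peg. I'm backing off along -y straight away.

Call:
{"name": "drive_tool", "arguments": {
  "series": [
    [[0,-0.035,0,0.02,0,0,8]]
  ]
}}

```text
time: 16.3
tcp_pos: [0.6454, 0.0027, 0.1759]
eef_rot: [1.707, 1.496, 0.809]
contact_force: [-0.0, -0.1, -2.2]
gripper_width: 0.0155
```

```bash
python3 -c "
from p import *
ck()"
```

```text
{'time': 16.3, 'tcp_pos': [0.6454, 0.0027, 0.1759], 'eef_rot': [1.7074, 1.4958, 0.8085], 'contact_force': [-0.0417, -0.1116, -2.169], 'gripper_width': 0.0155}
s 0.0194 off(stand axes) [0.0025 0.0008 0.0025] joints [-0.11  0.06 -1.02 -0.5  -0.02  0.01]
```

Call:
{"name": "drive_tool", "arguments": {
  "series": [
    [[0,-0.03,0,0,0,0,8],[0,-0.02,0,0,0,0,8],[0,0,0,0,0,0,8]]
  ]
}}

```text
time: 16.6
tcp_pos: [0.6427, 0.0031, 0.1731]
eef_rot: [1.71, 1.497, 0.806]
contact_force: [2.1, -1.9, -0.6]
gripper_width: 0.0159
```

```bash
python3 -c "
from p import *
ck()"
```

```text
{'time': 16.6, 'tcp_pos': [0.6427, 0.0031, 0.1731], 'eef_rot': [1.7097, 1.4968, 0.8061], 'contact_force': [2.0744, -1.9055, -0.635], 'gripper_width': 0.0159}
s 0.0192 off(stand axes) [-0.0002  0.0009 -0.0002] joints [-0.11  0.06 -1.03 -0.5  -0.02  0.01]
```

Call:
{"name": "drive_tool", "arguments": {
  "series": [
    [[0,-0.01,0,0,0,0,16],[0,0,0,0,0,0,20],[0,0,0,0,0,0,40],[0,0,0,0,0,0,50],[0,0,0,0,0,0,60]]
  ]
}}

```text
time: 17.1
tcp_pos: [0.6422, 0.0038, 0.1716]
eef_rot: [1.711, 1.499, 0.806]
contact_force: [0.7, 0.3, -0.3]
gripper_width: 0.0595
```

```bash
python3 -c "
from p import *
ck()
f=grab('side');cv2.imwrite('pics/s4.png',cv2.resize(f['frame'][70:190,160:320],None,fx=5,fy=5,interpolation=cv2.INTER_CUBIC)[:,:,::-1])"
```

```text
{'time': 17.1, 'tcp_pos': [0.6422, 0.0038, 0.1716], 'eef_rot': [1.7107, 1.4991, 0.8055], 'contact_force': [0.676, 0.3094, -0.2645], 'gripper_width': 0.0595}
s 0.0184 off(stand axes) [-0.0012  0.0015 -0.0012] joints [-0.11  0.06 -1.03 -0.5  -0.02  0.01]
```

View pics/s4.png

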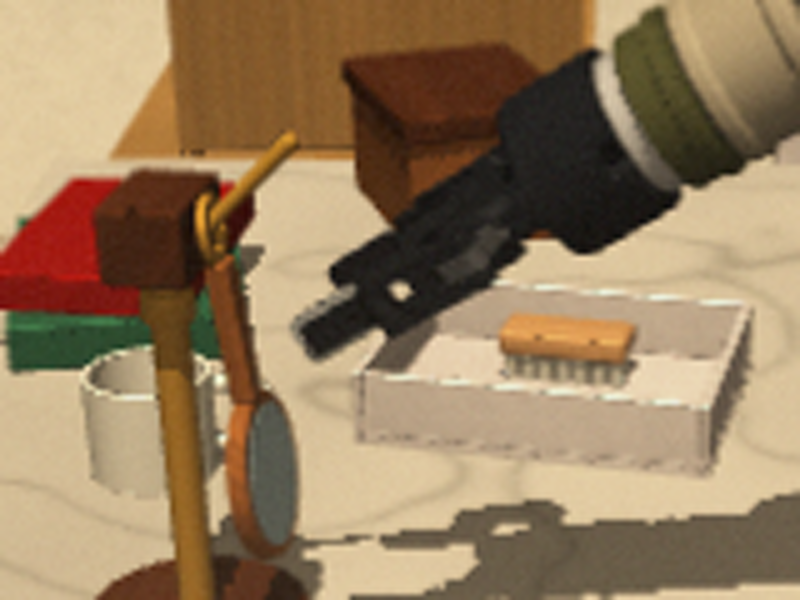

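The mirror hangs on the peg with its eye at crop (207,220), against the block, and the gripper is clear. I'll retreat and check.

Call:
{"name": "drive_tool", "arguments": {
  "series": [
    [[0,0,-0.2,0,0,0,60],[0,0,-0.3,0.1,0,0,60],[0,0,-0.3,0.15,0,0,60],[0,0,-0.3,0.15,0,0,60],[0,0,0,0,0,0,60]]
  ]
}}

```text
time: 17.65
tcp_pos: [0.5679, 0.0151, 0.241]
eef_rot: [1.881, 1.648, 0.647]
contact_force: [0.7, -1.0, 1.1]
gripper_width: 0.0604
```

Call:
{"name": "drive_tool", "arguments": {
  "series": [
    [[0,0,0,0,0,0,60],[0,0,0,0,0,0,60],[0,0,0,0,0,0,60],[0,0,0,0,0,0,60],[0,0,0,0,0,0,60]]
  ]
}}

```text
time: 18.15
tcp_pos: [0.5669, 0.0149, 0.2347]
eef_rot: [1.885, 1.65, 0.644]
contact_force: [-0.8, 0.8, -1.4]
gripper_width: 0.0599
```

```bash
python3 - <<'E'
from p import *
ck()
g=grab('top')
b=blob(g,(0,150,60),(8,255,255),(370,165,445,250));c,s,a=rect(g,b,.014)
print('comb',b.sum(),c,s,a)
for sg in(1,-1):
    th=np.radians(a+90);p=np.array(c)/1000+sg*.055*np.array([np.cos(th),np.sin(th)])-T0
    print('end tray',p@[np.cos(ta),np.sin(ta)],p@[-np.sin(ta),np.cos(ta)])
b=blob(g,(5,90,90),(20,255,255),(370,165,445,250));r=rect(g,b,.038);p=np.array(r[0])/1000-T0
print('brush',r,p@[np.cos(ta),np.sin(ta)],p@[-np.sin(ta),np.cos(ta)])
fs=[grab('side') for _ in range(2)]
f=fs[1];W=cloud(f)
L=(W-C)@Rz.as_matrix()
m=(L[...,0]<-.022)&(L[...,0]>-.09)&(abs(L[...,1])<.05)&(L[...,2]>.05)&(L[...,2]<.2)
q=L[m];A=np.polyfit(q[:,2],q[:,0],1);B=np.polyfit(q[:,2],q[:,1],1);print('mirror',len(q),'tilt x,y',A.round(3),B.round(3),'z',q[:,2].min(),q[:,2].max())
m=(L[...,0]<-.018)&(L[...,0]>-.034)&(abs(L[...,1])<.02)&(L[...,2]>.185)&(L[...,2]<.24);q=L[m];print('eye region',len(q),q.min(0).round(3),q.max(0).round(3),q.mean(0).round(3))
print('pixel change',np.abs(fs[0]['frame'][80:190,160:260].astype(int)-fs[1]['frame'][80:190,160:260]).mean())
for n,r in (('scent',(238,130,260,155)),('cream',(195,140,218,164)),('cup',(355,115,392,160)),('lip',(140,200,170,222))):
    Z=cloud(g)[r[1]:r[3],r[0]:r[2]].reshape(-1,3);Z=Z[(Z[:,2]>.02)&(Z[:,2]<.12)];print(n,np.median(Z,0).round(4))
cv2.imwrite('pics/s5.png',cv2.resize(f['frame'][70:190,160:320],None,fx=5,fy=5,interpolation=cv2.INTER_CUBIC)[:,:,::-1])
E
```

```text
{'time': 18.15, 'tcp_pos': [0.5669, 0.0149, 0.2347], 'eef_rot': [1.8846, 1.65, 0.6436], 'contact_force': [-0.8024, 0.7885, -1.4318], 'gripper_width': 0.0599}
s 0.1025 off(stand axes) [-0.0069  0.0027 -0.0069] joints [-0.1  -0.21 -0.8   0.24 -0.02  0.02]
comb 301 [ 541.1 -239.6] [ 27.4 119.1] 79.9
end tray -0.059362207147360485 0.038801246502275184
end tray 0.05060009859995086 0.04168071081614125
brush (array([ 533.3, -311.8]), array([37.6, 78.1]), 78.7) 0.0024960846861589014 -0.03205276214680297
mirror 602 tilt x,y [ 0.142 -0.056] [-0.06   0.016] z 0.05426304908316459 0.19982531460892075
eye region 171 [-0.033 -0.017  0.185] [-0.018  0.019  0.23 ] [-0.025  0.004  0.209]
pixel change 1.9485757575757576
scent [0.7327 0.1705 0.0644]
cream [0.7205 0.3069 0.0386]
cup [ 0.7591 -0.1964  0.0473]
lip [0.5342 0.4643 0.0669]
```

View pics/s5.png

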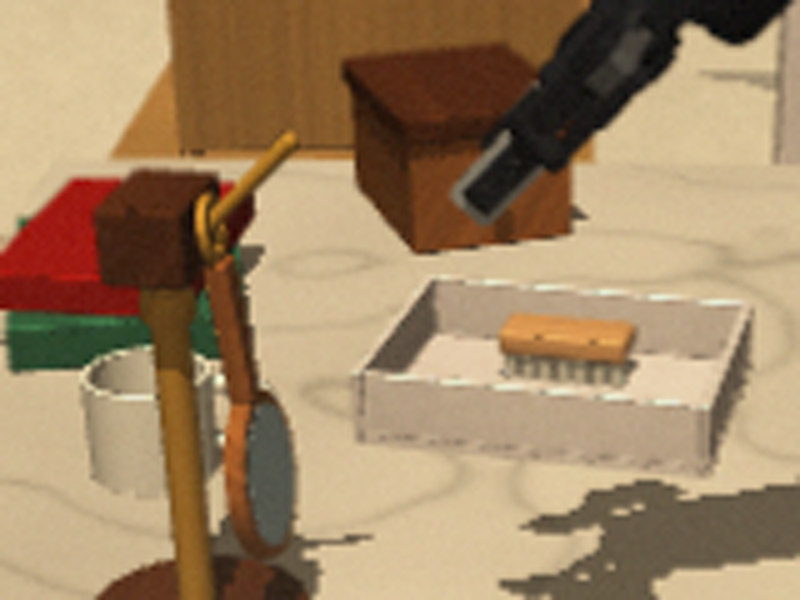

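The mirror hangs with its handle tilted about 0.15 rad. The comb and brush are inside the tray and the loose items haven't moved. I'll do one settling pause and then hand in.

Call:
{"name": "drive_tool", "arguments": {
  "series": [
    [[0,0,-0.1,0,0,0,60],[0,0,0,0,0,0,60],[0,0,0,0,0,0,60],[0,0,0,0,0,0,60],[0,0,0,0,0,0,60]]
  ]
}}

```text
time: 18.8
tcp_pos: [0.5592, 0.016, 0.2446]
eef_rot: [1.884, 1.649, 0.644]
contact_force: [0.3, -0.5, 0.2]
gripper_width: 0.0598
```

Call:
{"name": "drive_tool", "arguments": {
  "series": [
    [[0,0,0,0,0,0,60],[0,0,0,0,0,0,60],[0,0,0,0,0,0,60],[0,0,0,0,0,0,60],[0,0,0,0,0,0,60]]
  ]
}}

```text
time: 19.3
tcp_pos: [0.5592, 0.016, 0.2449]
eef_rot: [1.884, 1.649, 0.645]
contact_force: [0.1, -0.5, 0.8]
gripper_width: 0.0602
```

```bash
python3 - <<'E'
from p import *
for _ in range(3):
    L=(cloud(grab('side'))-C)@Rz.as_matrix()
    m=(L[...,0]<-.022)&(L[...,0]>-.09)&(abs(L[...,1])<.05)&(L[...,2]>.05)&(L[...,2]<.2)
    q=L[m];print(len(q),np.polyfit(q[:,2],q[:,0],1).round(3),np.polyfit(q[:,2],q[:,1],1).round(3),q.mean(0).round(4))
print(job.hand_in())
E
```

```text
603 [ 0.141 -0.056] [-0.061  0.017] [-0.039   0.0095  0.1194]
602 [ 0.142 -0.056] [-0.063  0.017] [-0.0389  0.0093  0.1194]
603 [ 0.142 -0.056] [-0.061  0.017] [-0.039   0.0094  0.1194]
the job is handed in; nothing more can be done
None
```

The mirror hangs by its eye on the stand's peg, and the brush and comb lie in the tray. I handed the job in at about 19.5 s; no verdict was reported.

**Last checks:**
- **Mirror:** it was at rest, with repeated depth fits unchanged. The handle leaned about 0.15 rad. The eye was about 24 mm out from the pole, within a few mm sideways and about 0.21 m up, resting against the head block.
- **Comb:** its ends were at about (-59, 39) and (51, 42) mm in the tray frame, inside the walls. These come from the top view only, because the tray wall hides the comb from the side.
- **Brush:** its centre was at about (2, -32) mm in the tray frame.
- **Other items:** the scent bottle, cream jar, teacup and lipstick had moved less than 2 mm.
- **Gripper:** it was well clear of everything.

**Problems along the way:**
- **Force on the peg:** while I tilted the mirror towards vertical on the peg, joint 3 reached its range limit of -1.03. The ring pressed on the peg with about 102 N at the wrist, under the 120 N limit. I backed off at once and released the mirror at about 57° of pitch instead of the planned 70°; it swung down and stayed on.
- **Push at the tray:** when I released the comb there was a brief force of about 27 N, probably a finger touching the comb or the tray wall. Nothing was displaced.

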